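Stack a plinth in the drilling fixture and hold the sprung guide arm over it

TASK

In the nest of the drilling fixture, between its four pins, stack the dark wooden base disc first, then the brass spacer ring, then the white top disc, each lying flat and fully down on the one below. Then swing the sprung yellow guide arm by its black peg over the stack until it is fully against its red stop, and keep holding it there: the program finishes while holding, because the arm springs back if let go. Leave the other things on the bench where they are.

Things in the scene. Friction and masses are not known exactly. Their poses are not given: they have to be found in the camera images.
- fixture: Drilling fixture, fixed on the bench at a varying place and yaw (within 0.25 rad). Origin: at bench height under the centre of the nest; z up. Dark steel base plate 8 mm thick, from x = -60 to +140 and y = -50 to +50 mm. The nest (floor and four pins) is at x = y = 0, the guide arm's pivot at x = +85 mm. The complete stack tops out 62 mm above the bench, 4 mm under the arm's path
- nest_floor (a point): Centre of the nest's round floor (diameter 42 mm), 14 mm above the bench; axes as the fixture. Four pins, 7 mm thick, stand 30 mm from it on the fixture's diagonals (45, 135, 225, 315 degrees), up to 64 mm above the bench, tapered over the top 8 mm. A 50 mm part has 1.5 mm play all round; fingers fit the 35 mm gaps between pins, best closing along the fixture's y
- pivot (a point): Point at bench height on the vertical pivot axis of the guide arm, 85 mm along the fixture's +x from the nest centre; axes as the fixture. A blue post 32 mm in diameter and 56 mm high stands here, with the arm's steel hub and spindle on it up to 98 mm
- stop_top (a point): Top of the red stop post, 10 mm in diameter, 78 mm above the bench, at x = 47, y = -12.5 mm in the fixture frame; the arm's bar meets its side
- guide_arm (a joint): Angle of the guide arm in rad. 0: at rest, pointing nearly along the fixture's +y. It grows anticlockwise seen from above, over the nest, to 1.5 at the stop, where the arm points along the fixture's -x. A spring always drives it back to 0: 0.23 N m at rest, 0.8 N m at the stop, that is 1.7 N and 6 N at the peg. Yellow bar 14 mm wide, underside 66 mm, top 76 mm above the bench
- bushing (a point): Centre of the top of the brass guide bushing in the arm, 24 mm wide, 85 mm from the pivot axis, 80 mm above the bench; it stands over the nest centre when the arm is at its stop
- peg_top (a point): Centre of the top of the black upright peg at the end of the guide arm: 14 mm in diameter, 36 mm tall, standing on the bar (from 76 to 112 mm above the bench), 135 mm from the pivot axis. It moves with the arm
- base_disc: Dark brown wooden disc, 50 mm in diameter, 20 mm thick, about 35 g; lies flat on the bench. Origin: centre of its underside. Keep the same side up
- spacer: Brass ring, outer diameter 50 mm, hole 26 mm, 14 mm thick, about 160 g; lies flat on the bench. Origin: centre of its underside. Keep the same side up
- top_disc: White disc, 50 mm in diameter, 14 mm thick, about 25 g; lies flat on the bench. Origin: centre of its underside. Keep the same side up
- graver: Bystander: 150 mm hand tool with a wooden handle, lying on the bench; leave alone
- brush: Bystander: 160 mm brush lying on the bench; leave alone
- wax_jar: Bystander: amber glass jar, 56 mm wide, 60 mm high; leave alone
- carved_nut: Bystander: reddish-brown nut, 36 mm wide and 36 mm high; leave alone
- offcut: Bystander: wooden block 70 x 35 x 22 mm; leave alone
- tool_cup: Bystander: blue cup, 72 mm wide, 85 mm high; leave alone
Not all that is in view belongs to the job. There is more than one size of the spacer; the job needs the middle-sized. Several things look just like the top_disc: the one meant starts farthest from the robot's base.

How it is judged:
By the outcome, as a careful person would: the job done as asked, in the order asked, and still so for the second after the job is handed in, while the arm keeps its last pose, push and grip.
It also fails if it takes over 72 s, if anything falls off the work surface, if the arm or the gripper's body presses on something with over 40 N, if the wrist force passes 120 N, or if a joint passes its speed limit or range.

ROBOT

A 7-joint arm with a two-finger parallel gripper is mounted at the origin on the work surface. World frame = base frame: x ahead of the robot, y to its left, z up, the work surface at z = 0. Lengths are in mm, angles in rad, forces in N, time in s.
With the tool pointing down it reaches from about 425 to 1025 mm from the base axis. Payload 9.4 kg.
Tool frame: the origin (TCP) lies at the very end of the fingers, on their centre line; the grasp point (between the pads) lies 19 mm behind it; z points along the fingers, y is the line along which they close (so a half turn about z gives the same grasp; the last joint's range is limited). The gripper opens to 85 mm and grips with 20 to 120 N. Pads are 22 mm wide; open, the fingers measure 114 mm over their backs; the gripper's body (76 mm by 85 mm) begins 54 mm behind the grasp point. The pads swing forward as they close: fully open they stand 13 mm farther back than shut.
Start: joints at [1.194, 0.599, -0.003, 1.599, 0.002, 0.943, -0.08], TCP at [214.103, -692.664, 202.075] pointing down, gripper open.
Joint ranges: [-2.57, 2.57], [-0.35, 1.97], [-1.29, 1.29], [0.11, 2.56], [-1.05, 4.19], [0.11, 1.86], [-2.63, 2.63]. Speed limits (rad/s): [2.22, 2.22, 3.01, 3.01, 3.14, 3.14, 3.14].

INTERFACE

Orientations are given as a unit quaternion [w, x, y, z].
In Python, from workcell import readout, eyes, workorder, masks_of, landmark_of gives the robot as it stands.
- The arm moves only by the tool play_rows, never from a script. Its argument "motion" is a list of rows, each an object with "linear": the shift along the tool's x, y, z in m, a list of three; "roll": the turn about the tool's z in rad; "fingers": the opening, from 0 (shut) to 1 (fully open). In form: [{"linear": [tx, ty, tz], "roll": roll, "fingers": fingers}, ...]. A call has 1 to 8 rows; each row is the pose to reach, as a shift and turn from the pose commanded when the call began, along the tool's axes at that moment; what a row does not reach only later rows make up. A row lasts 1/8 s, in which the tool goes at most 62.5 mm and 10.7 degrees, less where a joint would pass 70% of its speed; a pose out of reach is approached as far as the arm can. A call with a gripper value outside its range is refused whole. The fingers move at their own pace and stop on an object; the grip force is fixed at half the most. Time passes only in rows, so rows that repeat a pose let the fingers close. It gives the time, the measured TCP pose, the force, the opening and the grip force at its end, in the units of the state.
- readout.sense(): the state, without advancing time (a new reading comes with each control period).
- eyes.camera(name): name is "scene" or "top" or "wrist"; returns a dict with "image" (400x640x3 uint8, red, green, blue), "z_map" (400x640 float32, mm along the optical axis (not along the pixel's ray), 0 where there is no reading), "fov_y" (degrees; the focal length in pixels is half the picture's height over the tangent of half this angle, whatever the lens; pixels are square), "cx", "cy" (the principal point, pixels), "R" (3x3) and "t" (3): a world point X has camera coordinates R X + t. Camera axes: x right, y down, z forward; pixel columns grow to the right and rows downward; lengths in mm; the calibration is good to about 2 mm. A picture is of the moment at which its call begins.
- workorder.close_job(): hands the job in; it is judged then, once.
Trained networks look in a picture, given as the dict that the camera call returned (one of the last four; its "shot" number tells which), for a name from the list of things; names that differ only in an ending like _2 or _b are one class to them, and where a whole thing is asked for, a point or a joint stands for the part that bears it (a point fixed in the world has none). Each returns a list of dicts, best first, with "confidence" (0 to 1); they miss things now and then, are a little off and sometimes report something else, mostly with a low value. They report only what shows in the picture. A call takes as long as a camera call. They do not tell look-alikes from the thing itself.
- masks_of(picture, target): "pixels" (400x640 bool, what is visible of it) and "xy" ([column, row] as shares, 0 to 1, of the picture: columns of its width, rows of its height, amid what is visible of it).
- landmark_of(picture, target): "xy" ([column, row] as shares, 0 to 1, of the picture: columns of its width, rows of its height: a listed point, or the origin of a listed thing).
The state is a dict: "clock": time; "qpos": joint angles; "qvel": joint speeds; "joint_torque": joint torques, N m; "position": TCP position; "eef_rot": TCP orientation; "force": force on the tool from outside, world axes, zero at the start; "moment": the same for the moment, N m; "opening": finger opening in mm; "finger_force": force on a finger pad.
Only numpy, scipy, OpenCV 4.12 (cv2) and the standard library are available. Lean on these libraries where they do the work, as an engineer would, in place of code of your own. Each camera call takes 0.05 s, during which the arm holds its last target. There are 200 camera calls.

## Working session

There is one attempt and no reset: what is moved stays moved. The work goes in short steps, Python scripts to look and compute and a tool call to move; the robot and the scene stay as the last step left them, time stands still between calls to the robot, and variables do not carry over. Pictures are saved under pics/ and viewed, at most 10 in all, crops included, and the job is handed in when it is done.

Besides the shell and the picture viewer there is one more tool, called in YAML: its name, and indented under it one key for each argument. play_rows: Moves the arm, as the interface text tells. Its arguments: {"type":"object","properties":{"motion":{"type":"array"}},"required":["motion"]}

```bash
mkdir -p pics; ls; cat > h.py <<'E'
import numpy as np, cv2
from workcell import readout, eyes, workorder, masks_of, landmark_of
def f(p): return p["image"].shape[0]/2/np.tan(np.radians(p["fov_y"])/2)
def ray(p,u,v,z):
    "pixel -> world point at height z"
    d=np.array([(u-p["cx"])/f(p),(v-p["cy"])/f(p),1.]);R=np.array(p["R"]);t=np.array(p["t"])
    c=-R.T@t; w=R.T@d
    return c+w*(z-c[2])/w[2]
def cloud(p):
    v,u=np.mgrid[0:400,0:640]; z=p["z_map"]
    C=np.stack([(u-p["cx"])/f(p)*z,(v-p["cy"])/f(p)*z,z],-1)
    return (C-np.array(p["t"]))@np.array(p["R"])
def save(p,n): cv2.imwrite("pics/"+n,cv2.cvtColor(p["image"],cv2.COLOR_RGB2BGR))
E
python3 - <<'E'
from h import *
np.set_printoptions(precision=1,suppress=True)
print(readout.sense())
for n in ["top","scene"]:
    p=eyes.camera(n); save(p,n+"0.png"); W=cloud(p)
    print(n,p["R"],p["t"],p["cx"],p["cy"],f(p))
    for k in ["base_disc","spacer","top_disc","guide_arm","fixture","wax_jar","tool_cup","offcut","carved_nut","brush","graver"]:
        for m in masks_of(p,k):
            q=m["pixels"]; w=W[q&(p["z_map"]>0)]
            if len(w): zt=np.percentile(w[:,2],90); s=w[abs(w[:,2]-zt)<5]; print(k,round(m["confidence"],2),(np.array(m["xy"])*[640,400]).round(),q.sum(),"ztop",round(zt,1),"mid",(s.min(0)+s.max(0))/2,"ext",np.ptp(s,axis=0))
    for k in ["nest_floor","pivot","stop_top","bushing","peg_top"]:
        for m in landmark_of(p,k)[:2]: 
            u,v=np.array(m["xy"])*[640,400]; z={"nest_floor":14,"pivot":98,"stop_top":78,"bushing":80,"peg_top":112}[k]
            print(k,round(m["confidence"],2),round(u),round(v),ray(p,u,v,z))
E
```

```text
pics
{'clock': 0.0, 'qpos': array([ 1.2,  0.6, -0. ,  1.6,  0. ,  0.9, -0.1]), 'qvel': array([ 0.,  0., -0.,  0.,  0., -0.,  0.]), 'joint_torque': array([ -0. , -77.6,   1.6, -25.8,   0. ,   0. ,  -0. ]), 'position': array([ 213.9, -692.2,  201.2]), 'eef_rot': array([-0. ,  1. ,  0.1, -0. ]), 'force': array([-0. , -0.2, -0.5]), 'moment': array([ 0.1,  0. , -0. ]), 'finger_force': 0.0, 'opening': 86.17083293782724}
top [[-0.  -1.   0. ]
 [-1.   0.  -0.1]
 [ 0.1 -0.  -1. ]] [ 50.3 559.6 896.4] 321.9410202223351 200.84618835112374 374.2492737872269
base_disc 0.91 [479. 200.] 338 ztop 21.8 mid [ 563.1 -340.8   20.1] ext [44.5 49.   6.5]
spacer 0.85 [213. 250.] 272 ztop 15.9 mid [437.2 315.5  14.7] ext [46.2 47.3  7.5]
spacer 0.57 [336. 208.] 3527 ztop 76.3 mid [572.8  61.3  76.4] ext [ 67.8 154.6   9.7]
top_disc 0.81 [460. 253.] 314 ztop 15.7 mid [ 424.  -289.6   14.4] ext [43.9 48.   7.2]
top_disc 0.6 [425. 276.] 341 ztop 15.8 mid [ 377.2 -206.6   14.4] ext [46.2 49.   7. ]
guide_arm 0.85 [317. 186.] 509 ztop 96.7 mid [585.2  59.8  96.7] ext [ 26.8 144.5   9.9]
fixture 0.95 [337. 209.] 
[... 2220 characters left out ...]
3.] 250 ztop 14.4 mid [436.1 311.6  13.5] ext [51.2 48.6  7.9]
carved_nut 0.68 [299. 215.] 2128 ztop 76.6 mid [574.5  56.4  76.5] ext [ 70.9 157.    9.7]
carved_nut 0.33 [373. 281.] 422 ztop 25.1 mid [614.7 287.2  24.5] ext [37.3 73.6  8.7]
brush 0.59 [226. 248.] 494 ztop 20.1 mid [766.9 -79.1  19.3] ext [ 36.8 157.3   8.2]
graver 0.61 [372. 283.] 424 ztop 25.1 mid [614.7 287.2  24.5] ext [37.3 73.6  8.7]
graver 0.48 [215. 167.] 179 ztop 20.4 mid [ 564.  -344.5   19.4] ext [50.6 49.4  7.7]
nest_floor 0.88 315 203 [484.9  14.3  14. ]
pivot 0.8 288 221 [640.1  52.   98. ]
stop_top 0.96 295 193 [536.2 -14.9  78. ]
bushing 0.89 304 218 [593.5  65.9  80. ]
peg_top 0.72 322 221 [596.7 127.  112. ]
```

```bash
python3 -c "
import cv2
a=cv2.imread('pics/top0.png');cv2.imwrite('pics/t1.png',cv2.resize(a,(800,500),interpolation=cv2.INTER_CUBIC))
a=cv2.imread('pics/scene0.png');cv2.imwrite('pics/s1.png',cv2.resize(a,(800,500),interpolation=cv2.INTER_CUBIC))"
```

```text
(no output)
```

View pics/t1.png

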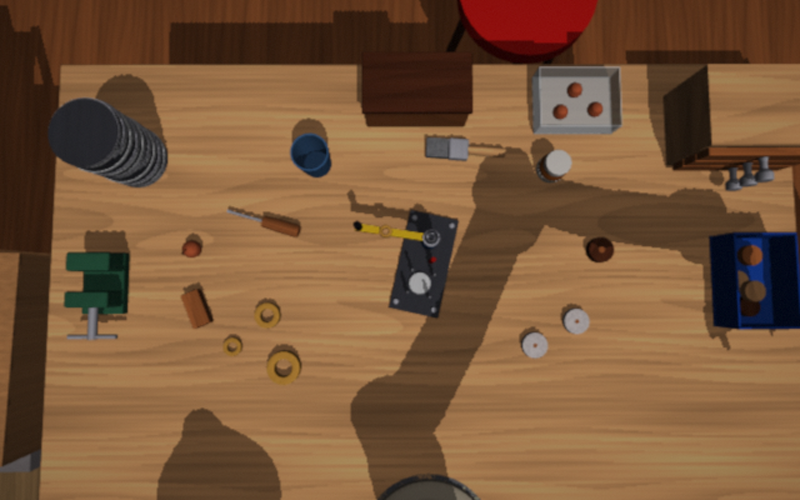

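View pics/s1.png

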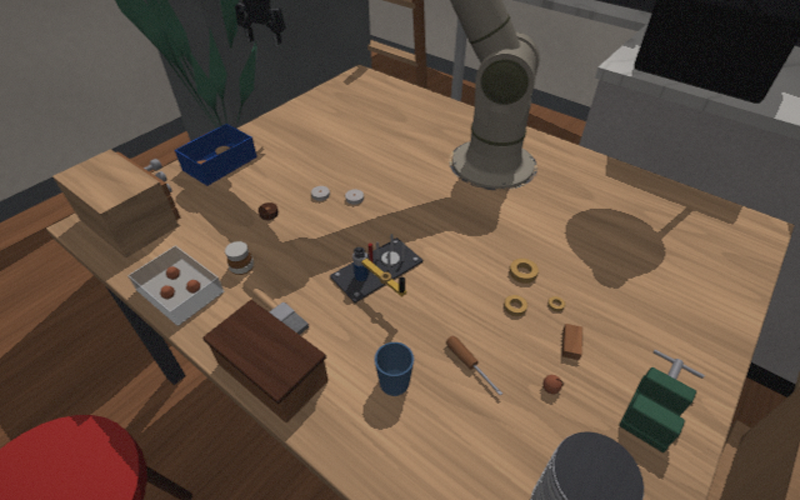

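The top view (800 px wide copy) shows the fixture at (425,262), with its nest at (420,284). The yellow arm points left, with the peg at (358,226).

- **Spacer look-alikes:** big (283,367), middle (267,314) and small (233,345). I choose the middle one, about 50 mm wide, at world (437,313).
- **Top disc look-alikes:** (576,320) and (535,345), plus the white jar lid at (557,163), which is not one. I choose (576,320), world (424,-290), because it is 513 mm from the base against 430 mm.
- **Base disc:** (600,249), world (563,-342).

```bash
cat >> h.py <<'E'
from scipy.spatial.transform import Rotation as Ro
def pose():
    s=readout.sense(); q=s["eef_rot"]; return np.array(s["position"]),Ro.from_quat([q[1],q[2],q[3],q[0]]).as_matrix(),s
def go(xyz,ydeg=None):
    "linear (m) and roll to put TCP at xyz with tool y along world heading ydeg (mod 180)"
    P,M,s=pose(); l=M.T@(np.array(xyz)-P)/1000; r=0
    if ydeg is not None:
        # rotating about tool z (down) by +r turns heading by -r
        h=np.degrees(np.arctan2(M[1,1],M[0,1])); d=(ydeg-h+90)%180-90; r=-np.radians(d)
    print("linear",l.round(4),"roll",round(r,3),"| at",P.round(1),"yhead",round(np.degrees(np.arctan2(M[1,1],M[0,1])),1),"tilt",M[:,2].round(3),"q7",round(s["qpos"][6],2)); return l,r
E
python3 - <<'E'
from h import *
np.set_printoptions(precision=2,suppress=True)
go([563,-342,200],78)
p=eyes.camera("wrist"); P,M,s=pose(); R=np.array(p["R"]); c=-R.T@p["t"]
print("cam in tool",M.T@(c-P),"R",R@M,f(p),p["cx"],p["cy"],"arm z axis of cam",R[2])
# fixture pins / arm from top camera depth
p=eyes.camera("top"); W=cloud(p); m=masks_of(p,"fixture")[0]["pixels"]&(p["z_map"]>0); w=W[m]
for a,b in [(4,12),(12,20),(50,70)]:
    s=w[(w[:,2]>a)&(w[:,2]<b)][:,:2].astype(np.float32); r=cv2.minAreaRect(s); print(a,b,len(s),r)
E
```

```text
linear [ 0.44 -0.23  0.  ] roll 0.509 | at [ 214.1 -692.7  202.1] yhead -72.8 tilt [-0. -0. -1.] q7 -0.08
cam in tool [  80.95   -0.12 -171.69] R [[-0.    1.   -0.  ]
 [-0.95 -0.   -0.31]
 [-0.31 -0.    0.95]] 304.8599936257561 319.4964107105538 198.88381303712669 arm z axis of cam [-0.3  -0.09 -0.95]
4 12 2622 ((537.9295654296875, 7.591949462890625), (99.96636962890625, 200.25352478027344), 77.3721694946289)
12 20 259 ((538.6806030273438, 8.699790954589844), (92.22573852539062, 189.60955810546875), 75.37908172607422)
50 70 49 ((541.0067138671875, 65.01090240478516), (170.67041015625, 102.95133972167969), 72.06634521484375)
```

play_rows:
  motion:
    - {"linear":[0.055,-0.029,0],"roll":0.064,"fingers":1}
    - {"linear":[0.11,-0.058,0],"roll":0.127,"fingers":1}
    - {"linear":[0.165,-0.086,0],"roll":0.191,"fingers":1}
    - {"linear":[0.22,-0.115,0],"roll":0.255,"fingers":1}
    - {"linear":[0.275,-0.144,0],"roll":0.318,"fingers":1}
    - {"linear":[0.33,-0.173,0],"roll":0.382,"fingers":1}
    - {"linear":[0.385,-0.201,0],"roll":0.446,"fingers":1}
    - {"linear":[0.44,-0.23,0],"roll":0.509,"fingers":1}

```text
clock: 2.85
position: [568.0, -341.6, 202.3]
eef_rot: [0.0, 0.994, -0.105, 0.0]
force: [0.6, -0.7, -0.2]
opening: 85.4
finger_force: 0.0
```

```bash
cat >> h.py <<'E'
def disc(p,name,ztop,near=None,tol=5):
    "centre of disc top by wrist-depth: points near ztop in mask, minEnclosing"
    W=cloud(p)
    for m in masks_of(p,name)[:3]:
        w=W[m["pixels"]&(p["z_map"]>0)]; s=w[abs(w[:,2]-ztop)<tol]
        if len(s)<20: print(name,round(m["confidence"],2),"few",len(s),np.array(m["xy"])*[640,400]); continue
        (cx,cy),r=cv2.minEnclosingCircle(s[:,:2].astype(np.float32))
        print(name,round(m["confidence"],2),np.array(m["xy"])*[640,400],"c",round(cx,1),round(cy,1),"bbox",((s.min(0)+s.max(0))/2).round(1),"d",round(2*r,1),"z",np.median(s[:,2]).round(1),len(s))
E
python3 - <<'E'
from h import *
p=eyes.camera("wrist"); save(p,"w1.png"); disc(p,"base_disc",20); go([563,-342,100],77.4)
E
```

```text
base_disc 0.98 [319.424 172.08 ] c 563.4 -343.6 bbox [ 563.4 -343.    18.6] d 50.1 z 19.5 1306
linear [-0.0087  0.0096  0.1016] roll 0.02 | at [ 573.1 -334.7  201.7] yhead -101.4 tilt [ 0.003  0.004 -1.   ] q7 -1.24
```

View pics/w1.png

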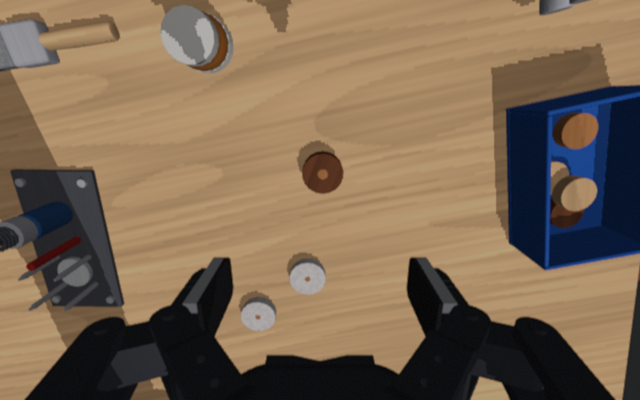

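play_rows:
  motion:
    - {"linear":[-0.0029,0.001,0.04],"roll":0.011,"fingers":0.8}
    - {"linear":[-0.0029,0.001,0.09],"roll":0.011,"fingers":0.8}
    - {"linear":[-0.0029,0.001,0.14],"roll":0.011,"fingers":0.8}
    - {"linear":[-0.0029,0.001,0.14],"roll":0.011,"fingers":0.8}
    - {"linear":[-0.0029,0.001,0.14],"roll":0.011,"fingers":0.8}
    - {"linear":[-0.0029,0.001,0.14],"roll":0.011,"fingers":0.8}

```text
clock: 3.7
position: [564.7, -344.2, 64.5]
eef_rot: [0.001, 0.994, -0.11, 0.002]
force: [0.1, 0.7, 0.2]
opening: 68.4
finger_force: 0.0
```

```bash
python3 - <<'E'
from h import *
go([563.4,-343.3,3],77.4)
p=eyes.camera("wrist"); disc(p,"base_disc",20)
E
```

```text
linear [-0.0017 -0.0007  0.0615] roll -0.0 | at [ 564.7 -344.2   64.5] yhead -102.6 tilt [ 0.003 -0.002 -1.   ] q7 -1.22
```

play_rows:
  motion:
    - {"linear":[-0.001,0,0.03],"roll":0,"fingers":0.8}
    - {"linear":[-0.001,0,0.059],"roll":0,"fingers":0.8}
    - {"linear":[-0.001,0,0.059],"roll":0,"fingers":0.8}
    - {"linear":[-0.001,0,0.059],"roll":0,"fingers":0.4}
    - {"linear":[-0.001,0,0.059],"roll":0,"fingers":0.4}
    - {"linear":[-0.001,0,0.059],"roll":0,"fingers":0.4}
    - {"linear":[-0.001,0,0.059],"roll":0,"fingers":0.4}

```text
clock: 4.68
position: [562.8, -343.2, 3.6]
eef_rot: [0.0, 0.994, -0.11, 0.0]
force: [0.8, -0.5, 0.0]
opening: 33.9
finger_force: 0.0
```

```bash
python3 - <<'E'
from h import *
p=eyes.camera("wrist"); save(p,"w2.png"); disc(p,"base_disc",20)
E
```

```text
base_disc 0.59 [318.272 238.8  ] c 563.3 -343.3 bbox [ 563.5 -344.3   18.5] d 50.1 z 19.6 5003
```

View pics/w2.png

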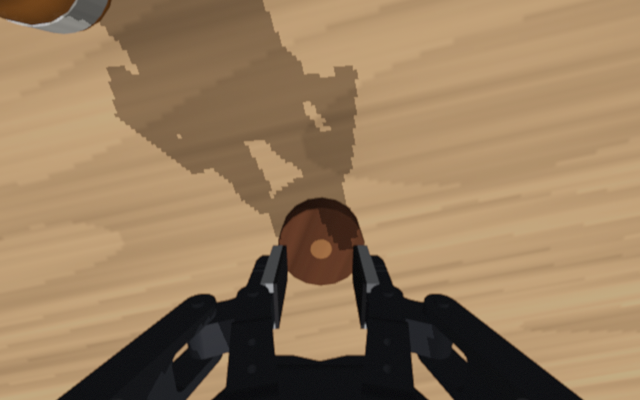

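```bash
python3 - <<'E'
from h import *
np.set_printoptions(precision=1,suppress=True)
p=eyes.camera("wrist"); W=cloud(p); P,M,s=pose(); T=(W-P)@M
print(s["opening"],s["finger_force"],P)
for v in (235,242,248,255,265,280,300,320): print(v,[ (u,T[v,u].round(0).tolist()) for u in (268,274,280,290,350,358,364,370)])
E
```

```text
33.85003665045767 0.0 [ 562.5 -343.2    3.2]
235 [(268, [-1.0, -33.0, 4.0]), (274, [-1.0, -29.0, 3.0]), (280, [8.0, -23.0, -15.0]), (290, [9.0, -17.0, -17.0]), (350, [8.0, 17.0, -15.0]), (358, [9.0, 21.0, -17.0]), (364, [-1.0, 28.0, 3.0]), (370, [-1.0, 31.0, 3.0])]
242 [(268, [-6.0, -33.0, 3.0]), (274, [-6.0, -29.0, 4.0]), (280, [5.0, -22.0, -17.0]), (290, [4.0, -17.0, -17.0]), (350, [4.0, 17.0, -16.0]), (358, [4.0, 21.0, -16.0]), (364, [4.0, 25.0, -16.0]), (370, [-6.0, 32.0, 4.0])]
248 [(268, [-10.0, -33.0, 4.0]), (274, [12.0, -22.0, -38.0]), (280, [11.0, -20.0, -37.0]), (290, [0.0, -17.0, -17.0]), (350, [0.0, 17.0, -16.0]), (358, [12.0, 18.0, -38.0]), (364, [12.0, 21.0, -39.0]), (370, [-10.0, 32.0, 3.0])]
255 [(268, [8.0, -26.0, -38.0]), (274, [11.0, -22.0, -44.0]), (280, [11.0, -19.0, -45.0]), (290, [-4.0, -17.0, -16.0]), (350, [-4.0, 17.0, -16.0]), (358, [12.0, 18.0, -45.0]), (364, [12.0, 20.0, -45.0]), (370, [11.0, 23.0, -44.0])]
265 [(268, [11.0, -23.0, -53.0]), (274, [12.0, -20.0, -54.0]), (280, [11.0, -18.0, -53.0]), (290, [-10.0, -17.0, -17.0]), (350, [-10.0, 17.0, -17.0]), (358, [11.0, 17.0, -52.0]), (364, [12.0, 19.0, -54.0]), (370, [11.0, 22.0, -54.0])]
280 [(268, [11.0, -21.0, -65.0]), (274, [11.0, -19.0, -65.0]), (280, [7.0, -17.0, -58.0]), (290, [-34.0, -20.0, 4.0]), (350, [-33.0, 20.0, 3.0]), (358, [4.0, 17.0, -55.0]), (364, [11.0, 18.0, -65.0]), (370, [11.0, 20.0, -65.0])]
300 [(268, [13.0, -19.0, -80.0]), (274, [3.0, -19.0, -67.0]), (280, [-2.0, -17.0, -60.0]), (290, [-49.0, -20.0, 4.0]), (350, [-50.0, 20.0, 4.0]), (358, [-4.0, 17.0, -57.0]), (364, [3.0, 18.0, -67.0]), (370, [13.0, 18.0, -80.0])]
320 [(268, [17.0, -16.0, -95.0]), (274, [-6.0, -19.0, -68.0]), (280, [-11.0, -18.0, -62.0]), (290, [-66.0, -21.0, 4.0]), (350, [-66.0, 21.0, 3.0]), (358, [-66.0, 26.0, 4.0]), (364, [-6.0, 18.0, -67.0]), (370, [17.0, 15.0, -95.0])]
```

The picture and its depth map show the disc at (320,245). The finger tips end about 38 mm short of the reported TCP, hovering about 20 mm above the disc. So I trust the depth map and go lower, watching the force.

play_rows:
  motion:
    - {"linear":[0,0,0],"roll":0,"fingers":0.8}
    - {"linear":[0,0,0],"roll":0,"fingers":0.8}
    - {"linear":[0,0,0],"roll":0,"fingers":0.8}
    - {"linear":[0,0,0.01],"roll":0,"fingers":0.8}
    - {"linear":[0,0,0.02],"roll":0,"fingers":0.8}
    - {"linear":[0,0,0.025],"roll":0,"fingers":0.8}
    - {"linear":[0,0,0.025],"roll":0,"fingers":0.8}

```text
clock: 5.7
position: [562.1, -342.9, -22.8]
eef_rot: [-0.0, 0.994, -0.11, -0.001]
force: [0.6, 0.8, 0.8]
opening: 68.6
finger_force: 0.0
```

```bash
cat >> h.py <<'E'
def tips(p):
    "lowest points of the fingers in tool frame (pad front edge)"
    W=cloud(p); P,M,s=pose(); T=(W-P)@M; g=W[...,2]
    out=[]
    for sgn in (-1,1):
        m=(p["z_map"]>0)&(abs(T[...,0]-9)<5)&(sgn*T[...,1]>5)&(sgn*T[...,1]<60)&(T[...,2]<-22)&(T[...,2]>-60)
        q=T[m]; out.append((len(q),np.percentile(q[:,2],98).round(1) if len(q) else None,np.median(q[:,1]).round(1) if len(q) else None))
    print("tips z,y",out,"P",P.round(1),"open",round(s["opening"],1),"F",np.round(s["force"],1))
E
python3 - <<'E'
from h import *
p=eyes.camera("wrist"); tips(p)
E
```

```text
tips z,y [(2085, np.float64(-22.0), np.float64(-34.6)), (2055, np.float64(-22.1), np.float64(33.8))] P [ 562.3 -343.1  -22.3] open 68.2 F [-0.8 -0.4 -0.4]
```

play_rows:
  motion:
    - {"linear":[0,0,0.005],"roll":0,"fingers":0.8}
    - {"linear":[0,0,0.009],"roll":0,"fingers":0.8}
    - {"linear":[0,0,0.009],"roll":0,"fingers":0.4}
    - {"linear":[0,0,0.009],"roll":0,"fingers":0.4}
    - {"linear":[0,0,0.009],"roll":0,"fingers":0.4}
    - {"linear":[0,0,0.009],"roll":0,"fingers":0.4}

```text
clock: 6.5
position: [562.5, -343.1, -30.7]
eef_rot: [-0.0, 0.994, -0.11, -0.0]
force: [-1.9, 1.4, 5.0]
opening: 47.8
finger_force: 62.0
```

```bash
python3 - <<'E'
from h import *
p=eyes.camera("wrist"); save(p,"w3.png"); W=cloud(p); P,M,s=pose(); T=(W-P)@M
print(s["opening"],s["finger_force"],P,s["force"],p["z_map"].shape)
for v in (240,250,260,270,280,290,310): print(v,[ (u,T[v,u].round(0).tolist()) for u in (255,260,265,270,275,280,360,365,370,375,380,385)])
E
```

```text
47.50677877267467 62.00391967780888 [ 562.47914527 -343.13240504  -30.68439169] [-0.99250377  0.43886472  5.20013729] (400, 640)
240 [(255, [12.0, -33.0, -30.0]), (260, [12.0, -31.0, -30.0]), (265, [12.0, -28.0, -30.0]), (270, [12.0, -26.0, -31.0]), (275, [13.0, -23.0, -32.0]), (280, [16.0, -19.0, -39.0]), (360, [15.0, 19.0, -37.0]), (365, [12.0, 23.0, -31.0]), (370, [12.0, 26.0, -30.0]), (375, [12.0, 28.0, -30.0]), (380, [12.0, 31.0, -30.0]), (385, [12.0, 33.0, -30.0])]
250 [(255, [7.0, -34.0, -31.0]), (260, [11.0, -29.0, -39.0]), (265, [12.0, -26.0, -40.0]), (270, [11.0, -24.0, -40.0]), (275, [14.0, -21.0, -44.0]), (280, [17.0, -18.0, -50.0]), (360, [16.0, 18.0, -49.0]), (365, [13.0, 21.0, -42.0]), (370, [12.0, 24.0, -40.0]), (375, [12.0, 26.0, -41.0]), (380, [12.0, 29.0, -40.0]), (385, [6.0, 34.0, -30.0])]
260 [(255, [11.0, -30.0, -49.0]), (260, [12.0, -27.0, -50.0]), (265, [12.0, -25.0, -50.0]), (270, [8.0, -24.0, -43.0]), (275, [13.0, -20.0, -52.0]), (280, [12.0, -18.0, -51.0]), (360, [12.0, 18.0, -50.0]), (365, [12.0, 20.0, -50.0]), (370, [8.0, 24.0, -43.0]), (375, [11.0, 25.0,
[... 735 characters left out ...]
 -65.0])]
290 [(255, [9.0, -26.0, -69.0]), (260, [7.0, -24.0, -66.0]), (265, [1.0, -24.0, -57.0]), (270, [-4.0, -23.0, -51.0]), (275, [-3.0, -21.0, -51.0]), (280, [-4.0, -19.0, -50.0]), (360, [-3.0, 18.0, -51.0]), (365, [-4.0, 21.0, -50.0]), (370, [-4.0, 23.0, -50.0]), (375, [2.0, 24.0, -59.0]), (380, [8.0, 24.0, -67.0]), (385, [9.0, 26.0, -69.0])]
310 [(255, [1.0, -26.0, -70.0]), (260, [0.0, -24.0, -69.0]), (265, [-8.0, -24.0, -59.0]), (270, [-30.0, -28.0, -31.0]), (275, [-30.0, -25.0, -31.0]), (280, [-30.0, -22.0, -31.0]), (360, [-30.0, 22.0, -31.0]), (365, [-30.0, 25.0, -31.0]), (370, [-30.0, 28.0, -31.0]), (375, [-6.0, 24.0, -62.0]), (380, [-0.0, 24.0, -69.0]), (385, [2.0, 25.0, -72.0])]
```

play_rows:
  motion:
    - {"linear":[0,0,-0.04],"roll":0,"fingers":0.4}
    - {"linear":[0,0,-0.09],"roll":0,"fingers":0.4}
    - {"linear":[-0.02,-0.035,-0.14],"roll":0,"fingers":0.4}
    - {"linear":[-0.05,-0.085,-0.15],"roll":0,"fingers":0.4}
    - {"linear":[-0.08,-0.135,-0.15],"roll":0,"fingers":0.4}
    - {"linear":[-0.11,-0.185,-0.15],"roll":0,"fingers":0.4}
    - {"linear":[-0.14,-0.235,-0.15],"roll":0,"fingers":0.4}
    - {"linear":[-0.17,-0.285,-0.15],"roll":0,"fingers":0.4}

```text
clock: 7.55
position: [458.5, -26.3, 119.1]
eef_rot: [-0.0, 0.994, -0.11, 0.0]
force: [1.5, -0.0, -0.3]
opening: 48.0
finger_force: 62.0
```

play_rows:
  motion:
    - {"linear":[-0.02,-0.035,0],"roll":0,"fingers":0.4}
    - {"linear":[-0.03,-0.052,0],"roll":0,"fingers":0.4}
    - {"linear":[-0.03,-0.052,0],"roll":0,"fingers":0.4}
    - {"linear":[-0.03,-0.052,0],"roll":0,"fingers":0.4}

```text
clock: 8.05
position: [441.4, 28.8, 119.1]
eef_rot: [0.0, 0.994, -0.11, 0.0]
force: [0.3, 0.0, 0.1]
opening: 48.0
finger_force: 62.0
```

```bash
python3 - <<'E'
from h import *
np.set_printoptions(precision=1,suppress=True)
go([440,29,120],77.4)
p=eyes.camera("wrist"); save(p,"w4.png"); W=cloud(p)
for k,z in [("nest_floor",14),("stop_top",78),("pivot",98)]:
    for m in landmark_of(p,k)[:1]: u,v=np.array(m["xy"])*[640,400]; print(k,round(m["confidence"],2),round(u),round(v),ray(p,u,v,z))
np.save("W4.npy",W)
w=W[(W[...,2]>5)&(W[...,2]<11)&(p["z_map"]>0)][:,:2].astype(np.float32); w=w[np.hypot(*(w-[538,8]).T)<130]; print(len(w),cv2.minAreaRect(w))
E
```

```text
linear [-0.  0. -0.] roll -0.001 | at [441.4  28.8 119.1] yhead -102.6 tilt [ 0. -0. -1.] q7 -1.82
nest_floor 0.78 323 128 [495.7  13.8  14. ]
stop_top 0.77 340 58 [541.5  -6.9  78. ]
pivot 0.63 321 18 [561.5   1.1  98. ]
16630 ((516.8071899414062, 10.206314086914062), (100.14786529541016, 157.56275939941406), 77.25432586669922)
```

View pics/w4.png

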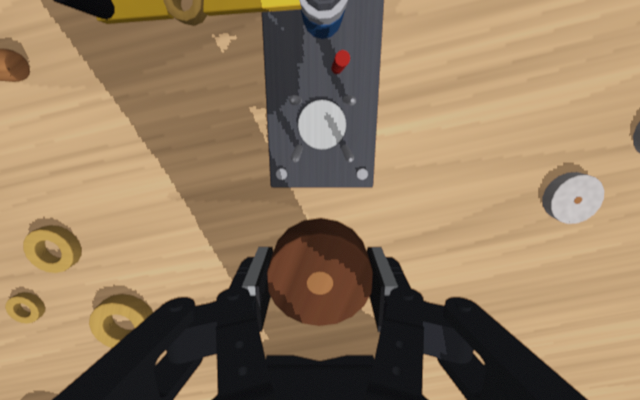

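```bash
cat >> h.py <<'E'
def nest(p,z=14):
    W=cloud(p); hsv=cv2.cvtColor(p["image"],cv2.COLOR_RGB2HSV)
    m=(abs(W[...,2]-z)<3)&(hsv[...,1]<60)&(np.hypot(W[...,0]-498,W[...,1]-15)<27)&(p["z_map"]>0)
    s=W[m][:,:2].astype(np.float32); (cx,cy),r=cv2.minEnclosingCircle(s); print("nest",len(s),round(cx,1),round(cy,1),"d",round(2*r,1),"bbox",(s.min(0)+s.max(0))/2)
def held(p,lo,hi):
    "points of held part: tool z between lo and hi, near axis"
    W=cloud(p);P,M,s=pose();T=(W-P)@M
    m=(p["z_map"]>0)&(T[...,2]>lo)&(T[...,2]<hi)&(np.hypot(T[...,0],T[...,1])<35)
    t=T[m]; (cx,cy),r=cv2.minEnclosingCircle(t[:,:2].astype(np.float32)); print("held tool xy",round(cx,1),round(cy,1),"d",round(2*r,1),"z",np.median(t[:,2]).round(1),len(t),"P",P.round(1))
E
python3 - <<'E'
from h import *
p=eyes.camera("wrist"); nest(p); held(p,-53.5,-48)
go([498.5,14.8,110],77.3)
W=cloud(p); m=(W[...,2]>45)&(W[...,2]<66)&(np.hypot(W[...,0]-498,W[...,1]-15)<45)&(p["z_map"]>0)
n,l,st,c=cv2.connectedComponentsWithStats(m.astype(np.uint8))
for i in range(1,n): w=W[l==i]; t=w[w[:,2]>w[:,2].max()-6]; print(st[i,4],t.mean(0).round(1),w[:,2].max().round(1))
E
```

```text
nest 1800 495.0 15.7 d 49.4 bbox [497.23743   16.138607]
held tool xy 7.0 0.0 d 68.4 z -50.5 8219 P [441.1  28.6 119. ]
linear [0.059  0.0009 0.009 ] roll -0.0 | at [441.1  28.6 119. ] yhead -102.7 tilt [ 0. -0. -1.] q7 -1.82
17 [537.4  -5.9  62. ] 64.7
81 [523.7  30.2  61.5] 64.6
82 [514.6 -10.8  61.4] 64.7
80 [483.   39.5  61.2] 64.2
84 [473.7  -1.5  61.5] 65.2
```

```bash
cat >> h.py <<'E'
def heldx(p,lo,hi,yw=14):
    W=cloud(p);P,M,s=pose();T=(W-P)@M
    m=(p["z_map"]>0)&(T[...,2]>lo)&(T[...,2]<hi)&(abs(T[...,1])<yw)&(abs(T[...,0])<40)
    t=T[m]; res=[]
    # chords: for y bins, x max gives circle edge; fit circle r=25
    from scipy.optimize import least_squares
    e=[]
    for y in range(-yw,yw,2):
        q=t[(t[:,1]>=y)&(t[:,1]<y+2)]
        if len(q)>5: e+= [(q[:,0].max(),y+1,1),(q[:,0].min(),y+1,-1)]
    e=np.array(e)
    f_=lambda c:np.hypot(e[:,0]-c[0],e[:,1]-c[1])-c[2]
    r=least_squares(f_,[0,0,25],loss="soft_l1"); print("held fit",r.x.round(1),"cost",r.cost.round(1),"z",np.median(t[:,2]).round(1),"P",P.round(1))
E
python3 - <<'E'
from h import *
p=eyes.camera("wrist"); heldx(p,-53.5,-48)
go([498.7,14.4,110],77.3)
E
```

```text
held fit [ 1.  -0.4 24.9] cost 0.7 z -50.5 P [441.1  28.8 119. ]
linear [0.0593 0.0014 0.009 ] roll 0.0 | at [441.1  28.8 119. ] yhead -102.7 tilt [ 0. -0. -1.] q7 -1.82
```

play_rows:
  motion:
    - {"linear":[0.03,0.0009,0],"roll":0,"fingers":0.4}
    - {"linear":[0.0583,0.0018,0.03],"roll":0,"fingers":0.4}
    - {"linear":[0.0583,0.0018,0.06],"roll":0,"fingers":0.4}
    - {"linear":[0.0583,0.0018,0.078],"roll":0,"fingers":0.4}
    - {"linear":[0.0583,0.0018,0.078],"roll":0,"fingers":0.4}
    - {"linear":[0.0583,0.0018,0.078],"roll":0,"fingers":0.4}

```text
clock: 9.1
position: [497.7, 14.7, 41.6]
eef_rot: [-0.0, 0.994, -0.11, 0.0]
force: [-0.1, -0.6, 0.2]
opening: 48.4
finger_force: 62.0
```

```bash
cat >> h.py <<'E'
def pins(p):
    W=cloud(p); c=[]
    m=(W[...,2]>52)&(W[...,2]<67)&(p["z_map"]>0)
    for px,py in [(523.7,30.2),(514.6,-10.8),(483,39.5),(473.7,-1.5)]:
        w=W[m&(np.hypot(W[...,0]-px,W[...,1]-py)<8)]; print(len(w),w.mean(0).round(1) if len(w) else None)
E
python3 - <<'E'
from h import *
go([498.7,14.4,-16.7],77.3)
p=eyes.camera("wrist"); heldx(p,-53.5,-48); pins(p); save(p,"w5.png")
E
```

```text
linear [0.001  0.0001 0.0583] roll 0.001 | at [497.7  14.7  41.6] yhead -102.6 tilt [ 0. -0. -1.] q7 -1.74
held fit [ 0.8 -0.2 24.8] cost 1.0 z -50.2 P [497.9  14.8  41.8]
150 [525.   29.5  58.5]
147 [515.8 -10.9  58.7]
0 None
0 None
```

View pics/w5.png

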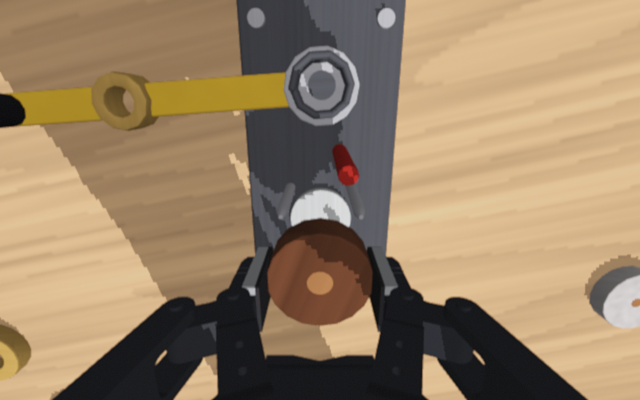

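Disc held at (320,275), centred on the nest (320,208), with the red stop at (348,170) clear. Descending.

play_rows:
  motion:
    - {"linear":[0.0003,0,0.01],"roll":0,"fingers":0.4}
    - {"linear":[0.0003,0,0.02],"roll":0,"fingers":0.4}
    - {"linear":[0.0003,0,0.03],"roll":0,"fingers":0.4}
    - {"linear":[0.0003,0,0.03],"roll":0,"fingers":0.4}

```text
clock: 9.65
position: [497.2, 14.8, 10.1]
eef_rot: [0.0, 0.994, -0.11, -0.001]
force: [1.0, -0.0, -0.9]
opening: 47.9
finger_force: 62.0
```

play_rows:
  motion:
    - {"linear":[0.0005,0,0.01],"roll":0,"fingers":0.4}
    - {"linear":[0.0005,0,0.02],"roll":0,"fingers":0.4}
    - {"linear":[0.0005,0,0.026],"roll":0,"fingers":0.4}
    - {"linear":[0.0005,0,0.026],"roll":0,"fingers":0.4}

```text
clock: 10.15
position: [497.9, 14.7, -15.5]
eef_rot: [0.0, 0.994, -0.11, -0.001]
force: [-0.4, -0.5, 0.2]
opening: 47.9
finger_force: 62.0
```

play_rows:
  motion:
    - {"linear":[0,0,0.001],"roll":0,"fingers":0.75}
    - {"linear":[0,0,0.001],"roll":0,"fingers":0.75}
    - {"linear":[0,0,0.001],"roll":0,"fingers":0.75}
    - {"linear":[0,0,-0.02],"roll":0,"fingers":0.75}
    - {"linear":[0,0,-0.06],"roll":0,"fingers":0.75}
    - {"linear":[-0.01,0,-0.11],"roll":0,"fingers":0.75}
    - {"linear":[-0.06,0,-0.15],"roll":0,"fingers":0.75}
    - {"linear":[-0.06,0,-0.15],"roll":0,"fingers":0.75}

```text
clock: 11.15
position: [437.4, 28.4, 137.5]
eef_rot: [-0.001, 0.994, -0.109, 0.001]
force: [0.5, 0.3, -0.5]
opening: 64.3
finger_force: 0.0
```

```bash
cat >> h.py <<'E'
def top(p,z,c=(498.7,14.4),rad=27):
    "heights and circle of the stack's top face"
    W=cloud(p); m=(p["z_map"]>0)&(abs(W[...,2]-z)<5)&(np.hypot(W[...,0]-c[0],W[...,1]-c[1])<rad)
    w=W[m]; A=np.c_[w[:,:2]-np.array(c),np.ones(len(w))]; k=np.linalg.lstsq(A,w[:,2],rcond=None)[0]
    (cx,cy),r=cv2.minEnclosingCircle(w[:,:2].astype(np.float32)); print("top z",np.median(w[:,2]).round(1),"n",len(w),"slope",k[:2].round(3),"c",round(cx,1),round(cy,1),"bbox",((w.min(0)+w.max(0))/2).round(1),"d",round(2*r,1))
E
python3 - <<'E'
from h import *
p=eyes.camera("wrist"); top(p,34); go([437,313,120],77.3); disc(p,"spacer",14)
print(eyes.camera("top")["shot"])
E
```

```text
top z 33.7 n 2566 slope [-0.     0.001] c 498.6 14.5 bbox [499.   14.8  33.9] d 53.7
linear [-0.064  -0.2774  0.0169] roll 0.003 | at [439.1  28.3 136.6] yhead -102.6 tilt [ 0.003  0.001 -1.   ] q7 -1.81
spacer 0.85 [122.176 298.   ] c 337.0 278.0 bbox [344.8 278.4  14. ] d 65.8 z 17.3 1138
spacer 0.63 [ 60.224 239.4  ] c 436.9 312.9 bbox [437.6 312.8  12.6] d 51.5 z 13.5 1300
spacer 0.57 [ 36.032 292.12 ] c 376.3 380.6 bbox [376.8 380.6  10.2] d 36.7 z 9.8 389
16
```

play_rows:
  motion:
    - {"linear":[-0.011,-0.046,0],"roll":0.003,"fingers":0.8}
    - {"linear":[-0.022,-0.092,0],"roll":0.003,"fingers":0.8}
    - {"linear":[-0.033,-0.14,0],"roll":0.003,"fingers":0.8}
    - {"linear":[-0.044,-0.19,0.02],"roll":0.003,"fingers":0.8}
    - {"linear":[-0.055,-0.24,0.05],"roll":0.003,"fingers":0.8}
    - {"linear":[-0.0635,-0.2773,0.08],"roll":0.003,"fingers":0.8}
    - {"linear":[-0.0635,-0.2773,0.107],"roll":0.003,"fingers":0.8}
    - {"linear":[-0.0635,-0.2773,0.107],"roll":0.003,"fingers":0.8}

```text
clock: 12.3
position: [437.4, 311.5, 25.1]
eef_rot: [0.002, 0.994, -0.111, -0.002]
force: [0.2, -1.0, 0.3]
opening: 68.1
finger_force: 0.0
```

play_rows:
  motion:
    - {"linear":[0,0,0],"roll":0,"fingers":0.8}
    - {"linear":[0,0,0],"roll":0,"fingers":0.8}

```text
clock: 12.55
position: [439.1, 312.1, 28.9]
eef_rot: [-0.0, 0.994, -0.112, 0.0]
force: [1.0, 0.6, -0.3]
opening: 68.2
finger_force: 0.0
```

```bash
python3 - <<'E'
from h import *
p=eyes.camera("wrist"); disc(p,"spacer",14); go([436.9,312.9,-34],77.3)
E
```

```text
spacer 0.92 [256.512 317.6  ] c 376.6 380.7 bbox [376.5 378.7  10.1] d 35.2 z 9.7 501
spacer 0.91 [371.52 325.68] c 343.2 285.0 bbox [342.7 292.4  14. ] d 55.4 z 17.2 1720
spacer 0.69 [312.512 237.4  ] c 437.2 314.0 bbox [437.2 313.7  12.4] d 50.0 z 13.5 2923
linear [-0.0022 -0.0001  0.063 ] roll -0.002 | at [438.9 312.3  29. ] yhead -102.8 tilt [ 0.001  0.001 -1.   ] q7 -2.26
```

play_rows:
  motion:
    - {"linear":[-0.002,-0.0008,0.02],"roll":0,"fingers":0.8}
    - {"linear":[-0.002,-0.0008,0.045],"roll":0,"fingers":0.8}
    - {"linear":[-0.002,-0.0008,0.062],"roll":0,"fingers":0.8}
    - {"linear":[-0.002,-0.0008,0.062],"roll":0,"fingers":0.8}
    - {"linear":[-0.002,-0.0008,0.062],"roll":0,"fingers":0.8}
    - {"linear":[-0.002,-0.0008,0.062],"roll":0,"fingers":0.4}
    - {"linear":[-0.002,-0.0008,0.062],"roll":0,"fingers":0.4}
    - {"linear":[-0.002,-0.0008,0.062],"roll":0,"fingers":0.4}

```text
clock: 13.65
position: [437.0, 314.0, -31.7]
eef_rot: [-0.001, 0.994, -0.111, 0.001]
force: [-2.9, -1.2, 23.2]
opening: 47.8
finger_force: 67.9
```

play_rows:
  motion:
    - {"linear":[0,0,-0.03],"roll":0,"fingers":0.4}
    - {"linear":[0,0,-0.08],"roll":0,"fingers":0.4}
    - {"linear":[0.007,0.028,-0.13],"roll":0,"fingers":0.4}
    - {"linear":[0.019,0.078,-0.152],"roll":0,"fingers":0.4}
    - {"linear":[0.031,0.128,-0.152],"roll":0,"fingers":0.4}
    - {"linear":[0.043,0.178,-0.152],"roll":0,"fingers":0.4}
    - {"linear":[0.055,0.228,-0.152],"roll":0,"fingers":0.4}
    - {"linear":[0.066,0.278,-0.152],"roll":0,"fingers":0.4}

```text
clock: 14.65
position: [439.4, 26.3, 118.7]
eef_rot: [-0.0, 0.994, -0.111, 0.001]
force: [1.5, -0.9, -1.1]
opening: 47.1
finger_force: 62.8
```

play_rows:
  motion:
    - {"linear":[0,0,0],"roll":0,"fingers":0.4}
    - {"linear":[0,0,0],"roll":0,"fingers":0.4}
    - {"linear":[0,0,0],"roll":0,"fingers":0.4}

```text
clock: 15.02
position: [439.5, 29.2, 118.2]
eef_rot: [-0.0, 0.994, -0.11, 0.0]
force: [0.4, 0.9, -1.1]
opening: 47.6
finger_force: 62.8
```

```bash
python3 - <<'E'
from h import *
p=eyes.camera("wrist"); P,M,s=pose(); T=(cloud(p)-P)@M
t=T[(p["z_map"]>0)&(np.hypot(T[...,0]-1,T[...,1])<21)&(np.hypot(T[...,0]-1,T[...,1])>15)&(T[...,2]<-35)&(T[...,2]>-60)]; print("ring top z",np.median(t[:,2]),len(t))
z=np.median(t[:,2]); heldx(p,z-3,z+3); top(p,34)
go([498.7,14.4,120],77.3)
E
```

```text
ring top z -45.429368962429315 2656
held fit [-0.  -0.5 24.8] cost 1.1 z -45.3 P [439.5  29.2 118.2]
top z 33.7 n 2923 slope [0.002 0.002] c 498.4 14.2 bbox [498.9  14.8  34.7] d 53.9
linear [ 0.061   0.0015 -0.0018] roll 0.001 | at [439.5  29.2 118.2] yhead -102.6 tilt [ 0.  0. -1.] q7 -1.81
```

play_rows:
  motion:
    - {"linear":[0.03,0.001,0],"roll":0,"fingers":0.4}
    - {"linear":[0.061,0.002,0.03],"roll":0,"fingers":0.4}
    - {"linear":[0.061,0.002,0.06],"roll":0,"fingers":0.4}
    - {"linear":[0.061,0.002,0.07],"roll":0,"fingers":0.4}
    - {"linear":[0.061,0.002,0.07],"roll":0,"fingers":0.4}
    - {"linear":[0.061,0.002,0.07],"roll":0,"fingers":0.4}

```text
clock: 15.82
position: [498.6, 12.8, 48.9]
eef_rot: [-0.0, 0.994, -0.111, 0.0]
force: [-0.2, -0.7, -2.2]
opening: 47.5
finger_force: 62.8
```

```bash
python3 - <<'E'
from h import *
go([498.7,14.4,3.2],77.3)
p=eyes.camera("wrist"); heldx(p,-48.4,-42.4)
E
```

```text
linear [-0.0003 -0.0016  0.0457] roll -0.001 | at [498.6  12.8  48.9] yhead -102.8 tilt [ 0.001  0.    -1.   ] q7 -1.74
held fit [-0.3 -0.2 24.7] cost 0.8 z -45.1 P [498.8  12.7  49. ]
```

play_rows:
  motion:
    - {"linear":[0,-0.0014,0],"roll":0,"fingers":0.4}
    - {"linear":[0,-0.0014,0.01],"roll":0,"fingers":0.4}
    - {"linear":[0,-0.0014,0.02],"roll":0,"fingers":0.4}
    - {"linear":[0,-0.0014,0.03],"roll":0,"fingers":0.4}
    - {"linear":[0,-0.0014,0.038],"roll":0,"fingers":0.4}
    - {"linear":[0,-0.0014,0.043],"roll":0,"fingers":0.4}
    - {"linear":[0,-0.0014,0.0455],"roll":0,"fingers":0.4}
    - {"linear":[0,-0.0014,0.0455],"roll":0,"fingers":0.4}

```text
clock: 16.88
position: [498.7, 13.7, 2.6]
eef_rot: [-0.0, 0.994, -0.111, 0.0]
force: [0.3, 0.5, -2.4]
opening: 47.7
finger_force: 62.8
```

play_rows:
  motion:
    - {"linear":[0,0,0.0005],"roll":0,"fingers":0.75}
    - {"linear":[0,0,0.0005],"roll":0,"fingers":0.75}
    - {"linear":[0,0,0.0005],"roll":0,"fingers":0.75}
    - {"linear":[0,0,-0.02],"roll":0,"fingers":0.75}
    - {"linear":[0,0,-0.06],"roll":0,"fingers":0.75}
    - {"linear":[-0.01,0,-0.11],"roll":0,"fingers":0.75}
    - {"linear":[-0.06,0,-0.13],"roll":0,"fingers":0.75}
    - {"linear":[-0.06,0,-0.13],"roll":0,"fingers":0.75}

```text
clock: 17.88
position: [437.3, 27.5, 134.0]
eef_rot: [-0.0, 0.994, -0.111, -0.0]
force: [1.0, -0.1, -0.6]
opening: 64.0
finger_force: 0.0
```

```bash
python3 - <<'E'
from h import *
p=eyes.camera("wrist"); top(p,48); go([424,-290,100],77.3)
disc(p,"top_disc",14)
E
```

```text
top z 47.6 n 2144 slope [-0.     0.001] c 498.6 14.3 bbox [498.6  13.8  47.8] d 53.7
linear [0.0548 0.3131 0.0332] roll -0.0 | at [439.4  27.5 133.5] yhead -102.7 tilt [ 0.001  0.001 -1.   ] q7 -1.81
top_disc 0.86 [562.368 189.   ] c 377.5 -209.5 bbox [ 376.7 -209.1   12.5] d 51.7 z 13.3 1955
top_disc 0.66 [629.312 132.08 ] c 422.3 -277.6 bbox [ 422.3 -272.5   12.2] d 40.0 z 12.8 424
```

play_rows:
  motion:
    - {"linear":[0.009,0.05,0],"roll":0,"fingers":0.8}
    - {"linear":[0.018,0.105,0],"roll":0,"fingers":0.8}
    - {"linear":[0.028,0.16,0],"roll":0,"fingers":0.8}
    - {"linear":[0.037,0.215,0.01],"roll":0,"fingers":0.8}
    - {"linear":[0.046,0.27,0.04],"roll":0,"fingers":0.8}
    - {"linear":[0.055,0.313,0.07],"roll":0,"fingers":0.8}
    - {"linear":[0.055,0.313,0.1],"roll":0,"fingers":0.8}
    - {"linear":[0.055,0.313,0.1],"roll":0,"fingers":0.8}

```text
clock: 18.98
position: [423.3, -290.7, 30.0]
eef_rot: [-0.001, 0.994, -0.112, -0.002]
force: [0.5, -0.4, 0.2]
opening: 68.7
finger_force: 0.0
```

play_rows:
  motion:
    - {"linear":[0,0,0],"roll":0,"fingers":0.8}
    - {"linear":[0,0,0],"roll":0,"fingers":0.8}
    - {"linear":[0,0,0],"roll":0,"fingers":0.8}

```text
clock: 19.35
position: [425.3, -290.2, 33.5]
eef_rot: [0.0, 0.994, -0.111, 0.001]
force: [0.2, 0.8, -1.3]
opening: 68.3
finger_force: 0.0
```

```bash
python3 - <<'E'
from h import *
p=eyes.camera("wrist"); disc(p,"top_disc",14); go([424,-290.5,-31],77.3); cv2.imwrite("pics/w6.png",p["image"][...,::-1])
E
```

```text
top_disc 0.82 [321.216 226.52 ] c 422.9 -292.8 bbox [ 423.  -292.7   12.6] d 49.8 z 13.6 3834
top_disc 0.73 [254.72 305.12] c 376.7 -210.3 bbox [ 373.7 -213.4   12.2] d 49.6 z 13.5 632
linear [-0.0011  0.0005  0.0643] roll -0.001 | at [ 425.1 -290.2   33.3] yhead -102.7 tilt [ 0.001 -0.001 -1.   ] q7 -1.15
```

View pics/w6.png

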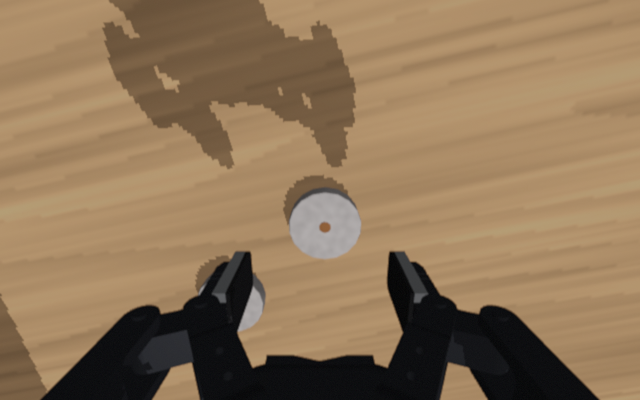

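play_rows:
  motion:
    - {"linear":[-0.0015,0.0029,0.02],"roll":0,"fingers":0.8}
    - {"linear":[-0.0015,0.0029,0.045],"roll":0,"fingers":0.8}
    - {"linear":[-0.0015,0.0029,0.0635],"roll":0,"fingers":0.8}
    - {"linear":[-0.0015,0.0029,0.0635],"roll":0,"fingers":0.8}
    - {"linear":[-0.0015,0.0029,0.0635],"roll":0,"fingers":0.8}
    - {"linear":[-0.0015,0.0029,0.0635],"roll":0,"fingers":0.4}
    - {"linear":[-0.0015,0.0029,0.0635],"roll":0,"fingers":0.4}
    - {"linear":[-0.0015,0.0029,0.0635],"roll":0,"fingers":0.4}

```text
clock: 20.45
position: [422.9, -293.2, -29.5]
eef_rot: [0.0, 0.994, -0.111, 0.001]
force: [-1.7, 1.2, 11.9]
opening: 47.4
finger_force: 59.6
```

play_rows:
  motion:
    - {"linear":[0,0,-0.03],"roll":0,"fingers":0.4}
    - {"linear":[0,0,-0.08],"roll":0,"fingers":0.4}
    - {"linear":[-0.006,-0.037,-0.13],"roll":0,"fingers":0.4}
    - {"linear":[-0.015,-0.092,-0.15],"roll":0,"fingers":0.4}
    - {"linear":[-0.025,-0.147,-0.15],"roll":0,"fingers":0.4}
    - {"linear":[-0.034,-0.202,-0.15],"roll":0,"fingers":0.4}
    - {"linear":[-0.044,-0.257,-0.15],"roll":0,"fingers":0.4}
    - {"linear":[-0.0535,-0.314,-0.15],"roll":0,"fingers":0.4}

```text
clock: 21.45
position: [439.8, 27.0, 119.8]
eef_rot: [-0.0, 0.994, -0.112, 0.001]
force: [1.1, -0.4, 0.2]
opening: 47.1
finger_force: 62.3
```

play_rows:
  motion:
    - {"linear":[0,-0.003,0],"roll":0,"fingers":0.4}
    - {"linear":[0,-0.003,0],"roll":0,"fingers":0.4}
    - {"linear":[0,-0.003,0],"roll":0,"fingers":0.4}

```text
clock: 21.82
position: [440.3, 26.5, 119.3]
eef_rot: [0.0, 0.994, -0.113, 0.0]
force: [0.1, 0.1, -0.2]
opening: 47.2
finger_force: 62.3
```

```bash
python3 - <<'E'
from h import *
p=eyes.camera("wrist"); P,M,s=pose(); T=(cloud(p)-P)@M
t=T[(p["z_map"]>0)&(np.hypot(T[...,0],T[...,1])<18)&(T[...,2]<-35)&(T[...,2]>-60)]; z=np.median(t[:,2]); print("top z",z,len(t))
heldx(p,z-3,z+3); top(p,48)
go([498.7,14.4,120],77.3)
E
```

```text
top z -43.13910292768164 3783
held fit [-0.1 -0.4 24.9] cost 0.7 z -43.1 P [440.3  26.5 119.3]
top z 47.6 n 2361 slope [ 0.003 -0.001] c 498.7 14.4 bbox [498.6  13.8  47.9] d 53.9
linear [ 0.0596 -0.0013 -0.0007] roll -0.004 | at [440.3  26.5 119.3] yhead -103.0 tilt [ 0. -0. -1.] q7 -1.77
```

play_rows:
  motion:
    - {"linear":[0.03,-0.0005,0],"roll":-0.003,"fingers":0.4}
    - {"linear":[0.0597,-0.0009,0.03],"roll":-0.003,"fingers":0.4}
    - {"linear":[0.0597,-0.0009,0.055],"roll":-0.003,"fingers":0.4}
    - {"linear":[0.0597,-0.0009,0.07],"roll":-0.003,"fingers":0.4}
    - {"linear":[0.0597,-0.0009,0.07],"roll":-0.003,"fingers":0.4}
    - {"linear":[0.0597,-0.0009,0.07],"roll":-0.003,"fingers":0.4}

```text
clock: 22.62
position: [498.9, 15.5, 49.7]
eef_rot: [-0.0, 0.994, -0.11, 0.0]
force: [0.9, -0.9, -0.4]
opening: 47.3
finger_force: 62.3
```

```bash
python3 - <<'E'
from h import *
go([498.7,14.4,19.3],77.3)
p=eyes.camera("wrist"); heldx(p,-46.1,-40.1)
E
```

```text
linear [0.0001 0.0011 0.0304] roll 0.001 | at [498.9  15.5  49.7] yhead -102.6 tilt [ 0.  0. -1.] q7 -1.69
held fit [-0.1 -0.1 24.7] cost 0.7 z -42.8 P [499.1  15.7  49.9]
```

play_rows:
  motion:
    - {"linear":[0,0.0012,0],"roll":0,"fingers":0.4}
    - {"linear":[0,0.0012,0.01],"roll":0,"fingers":0.4}
    - {"linear":[0,0.0012,0.018],"roll":0,"fingers":0.4}
    - {"linear":[0,0.0012,0.025],"roll":0,"fingers":0.4}
    - {"linear":[0,0.0012,0.0305],"roll":0,"fingers":0.4}
    - {"linear":[0,0.0012,0.0305],"roll":0,"fingers":0.4}
    - {"linear":[0,0.0012,0.0305],"roll":0,"fingers":0.4}

```text
clock: 23.55
position: [498.4, 14.6, 18.6]
eef_rot: [-0.0, 0.994, -0.11, -0.0]
force: [-1.1, 0.6, 6.0]
opening: 47.2
finger_force: 62.9
```

play_rows:
  motion:
    - {"linear":[0,0,0],"roll":0,"fingers":0.75}
    - {"linear":[0,0,0],"roll":0,"fingers":0.75}
    - {"linear":[0,0,0],"roll":0,"fingers":0.75}
    - {"linear":[0,0,-0.02],"roll":0,"fingers":0.75}
    - {"linear":[0,0,-0.06],"roll":0,"fingers":0.75}
    - {"linear":[-0.01,0,-0.1],"roll":0,"fingers":0.75}
    - {"linear":[-0.06,0,-0.12],"roll":0,"fingers":0.75}
    - {"linear":[-0.06,0,-0.12],"roll":0,"fingers":0.75}

```text
clock: 24.55
position: [437.1, 28.1, 139.7]
eef_rot: [-0.0, 0.994, -0.109, -0.0]
force: [0.6, 0.5, -1.0]
opening: 64.1
finger_force: 0.0
```

```bash
python3 - <<'E'
from h import *
p=eyes.camera("wrist"); top(p,62)
top(p,62,rad=22)
p=eyes.camera("top"); W=cloud(p)
# peg and bar from the top camera
hsv=cv2.cvtColor(p["image"],cv2.COLOR_RGB2HSV); yel=(hsv[...,0]>18)&(hsv[...,0]<32)&(hsv[...,1]>150)&(abs(W[...,2]-76)<6)&(np.hypot(W[...,0]-590,W[...,1]-65)<100)
b=W[yel]; print("bar",len(b),cv2.minAreaRect(b[:,:2].astype(np.float32)))
m=(W[...,2]>100)&(W[...,2]<120)&(np.hypot(W[...,0]-605,W[...,1]-129)<30); print("peg",m.sum(),W[m].mean(0).round(1))
go([606,129,150])
E
```

```text
top z 61.7 n 3086 slope [ 0.002 -0.001] c 498.4 14.9 bbox [498.3  15.   61.5] d 49.8
top z 61.8 n 2466 slope [ 0.003 -0.001] c 498.7 14.4 bbox [498.7  14.4  61.6] d 44.0
bar 246 ((592.2593383789062, 69.18339538574219), (115.07662200927734, 13.92576789855957), 81.38175964355469)
peg 37 [601.4 130.6 110.8]
linear [ 0.1396 -0.1346 -0.0109] roll 0 | at [440.4  28.  138.9] yhead -102.6 tilt [ 0.001  0.    -1.   ] q7 -1.78
```

Stack is complete: top at 61.7 mm, flat and centred. Next is the peg at about (601.5,130).

play_rows:
  motion:
    - {"linear":[0.017,-0.017,0],"roll":-0.18,"fingers":0.6}
    - {"linear":[0.034,-0.034,0],"roll":-0.36,"fingers":0.6}
    - {"linear":[0.051,-0.051,0],"roll":-0.54,"fingers":0.6}
    - {"linear":[0.068,-0.068,0],"roll":-0.72,"fingers":0.6}
    - {"linear":[0.085,-0.085,0],"roll":-0.9,"fingers":0.6}
    - {"linear":[0.102,-0.102,0],"roll":-1.08,"fingers":0.6}
    - {"linear":[0.119,-0.119,0],"roll":-1.26,"fingers":0.6}
    - {"linear":[0.135,-0.135,0],"roll":-1.44,"fingers":0.6}

```text
clock: 25.65
position: [602.8, 130.2, 137.4]
eef_rot: [-0.0, 0.818, 0.575, -0.0]
force: [-0.4, 0.3, 0.4]
opening: 51.2
finger_force: 0.0
```

play_rows:
  motion:
    - {"linear":[0,0,0.01],"roll":-0.1,"fingers":0.6}
    - {"linear":[0,0,0.02],"roll":-0.2,"fingers":0.6}
    - {"linear":[0,0,0.02],"roll":-0.2,"fingers":0.6}
    - {"linear":[0,0,0.02],"roll":-0.2,"fingers":0.6}

```text
clock: 26.15
position: [601.7, 129.8, 118.2]
eef_rot: [-0.0, 0.759, 0.651, -0.0]
force: [0.4, 0.1, -0.9]
opening: 51.1
finger_force: 0.0
```

```bash
python3 - <<'E'
from h import *
go([601.5,130,58],-8.6)
p=eyes.camera("wrist"); save(p,"w7.png"); W=cloud(p); P,M,s=pose(); T=(W-P)@M
m=(W[...,2]>104)&(W[...,2]<118)&(np.hypot(W[...,0]-601,W[...,1]-130)<14)&(p["z_map"]>0); print("peg",m.sum(),W[m].mean(0).round(1),T[m].mean(0).round(1),np.ptp(W[m],axis=0).round(1))
top(p,62,rad=25)
E
```

```text
linear [ 0.0002 -0.0002  0.0602] roll -0.004 | at [601.7 129.8 118.2] yhead -8.8 tilt [-0.  0. -1.] q7 -0.66
peg 411 [601.7 130.8 110.8] [ 0.9 -0.1  7.7] [13.8 13.9  9.4]
  return _methods._mean(a, axis=axis, dtype=dtype,
  ret = ret.dtype.type(ret / rcount)
Traceback (most recent call last):
  File "h.py", line 71, in top
    (cx,cy),r=cv2.minEnclosingCircle(w[:,:2].astype(np.float32)); print("top z",np.median(w[:,2]).round(1),"n",len(w),"slope",k[:2].round(3),"c",round(cx,1),round(cy,1),"bbox",((w.min(0)+w.max(0))/2).round(1),"d",round(2*r,1))
                                                                                                                                                                                  ~~~~~^^^
ValueError: zero-size array to reduction operation minimum which has no identity
```

View pics/w7.png

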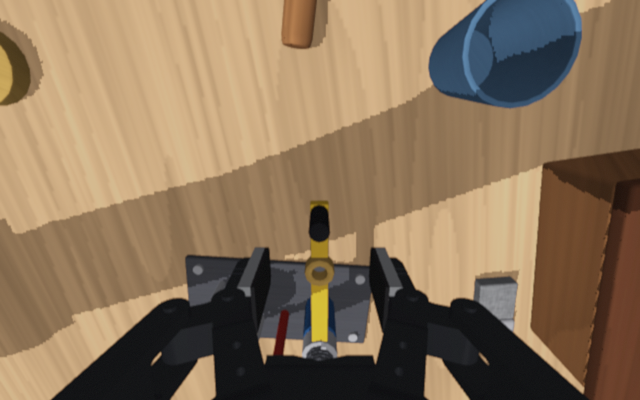

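Peg top sits at (319,222), midway between the fingers. Descend and grip.

play_rows:
  motion:
    - {"linear":[0.0009,0,0.025],"roll":0,"fingers":0.6}
    - {"linear":[0.0009,0,0.05],"roll":0,"fingers":0.6}
    - {"linear":[0.0009,0,0.06],"roll":0,"fingers":0.6}
    - {"linear":[0.0009,0,0.06],"roll":0,"fingers":0.3}
    - {"linear":[0.0009,0,0.06],"roll":0,"fingers":0}
    - {"linear":[0.0009,0,0.06],"roll":0,"fingers":0}
    - {"linear":[0.0009,0,0.06],"roll":0,"fingers":0}
    - {"linear":[0.0009,0,0.06],"roll":0,"fingers":0}

```text
clock: 27.2
position: [601.8, 131.1, 59.6]
eef_rot: [0.0, 0.758, 0.652, 0.001]
force: [-1.4, 1.2, 7.1]
opening: 11.9
finger_force: 58.6
```

```bash
cat > arc.py <<'E'
from h import *
import sys
# rows of the arc from current arm angle to given angles (deg heading of the arm in world)
P,M,s=pose(); piv=np.array([581.6,-4.3]); d=P[:2]-piv
a0=np.degrees(np.arctan2(d[1],d[0])); print("P",P.round(1),"arm heading",a0.round(1),"r",np.hypot(*d).round(1),"q7",s["qpos"][6].round(2),"F",np.round(s["force"],1),"open",s["opening"].round(1))
end=float(sys.argv[1]); n=int(sys.argv[2]); r=float(sys.argv[3])
for k in range(1,n+1):
    a=np.radians(a0+(end-a0)*k/n); X=[piv[0]+r*np.cos(a),piv[1]+r*np.sin(a),P[2]]
    l=M.T@(np.array(X)-P)/1000; print(l.round(4).tolist(),round(-(a-np.radians(a0)),3))
E
python3 arc.py 126 5 135
```

```text
Traceback (most recent call last):
  File "arc.py", line 5, in <module>
    a0=np.degrees(np.arctan2(d[1],d[0])); print("P",P.round(1),"arm heading",a0.round(1),"r",np.hypot(*d).round(1),"q7",s["qpos"][6].round(2),"F",np.round(s["force"],1),"open",s["opening"].round(1))
                                                                                                                                                                                ^^^^^^^^^^^^^^^^^^
AttributeError: 'float' object has no attribute 'round'
```

```bash
sed -i 's/s\["opening"\].round(1)/round(s["opening"],1)/' arc.py; python3 arc.py 126 5 135.5
```

```text
P [601.8 131.1  59.6] arm heading 81.5 r 136.9 q7 -0.69 F [-1.4  1.2  7.1] open 11.9
[-0.0031, -0.0209, -0.0] -0.155
[-0.008, -0.0414, -0.0001] -0.311
[-0.016, -0.0608, -0.0001] -0.466
[-0.027, -0.0788, -0.0001] -0.621
[-0.0405, -0.0948, -0.0001] -0.776
```

play_rows:
  motion:
    - {"linear":[-0.002,-0.021,-0.0005],"roll":-0.155,"fingers":0}
    - {"linear":[-0.0072,-0.0416,-0.001],"roll":-0.311,"fingers":0}
    - {"linear":[-0.0153,-0.0611,-0.001],"roll":-0.466,"fingers":0}
    - {"linear":[-0.0263,-0.0793,-0.001],"roll":-0.621,"fingers":0}
    - {"linear":[-0.0399,-0.0954,-0.001],"roll":-0.776,"fingers":0}
    - {"linear":[-0.0399,-0.0954,-0.001],"roll":-0.776,"fingers":0}

```text
clock: 27.95
position: [500.4, 106.6, 59.8]
eef_rot: [-0.0, 0.455, 0.891, 0.001]
force: [-0.1, 7.6, -7.5]
opening: 11.9
finger_force: 58.6
```

```bash
python3 arc.py 165 5 136
```

```text
P [500.4 106.6  59.8] arm heading 126.2 r 137.5 q7 -0.21 F [-0.1  7.6 -7.5] open 11.9
[-0.0028, -0.0183, -0.0] -0.135
[-0.0066, -0.0363, -0.0001] -0.271
[-0.0128, -0.0536, -0.0001] -0.406
[-0.0213, -0.07, -0.0001] -0.541
[-0.0319, -0.085, -0.0002] -0.677
```

play_rows:
  motion:
    - {"linear":[-0.0022,-0.0183,0.0005],"roll":-0.135,"fingers":0}
    - {"linear":[-0.006,-0.0363,0.0005],"roll":-0.271,"fingers":0}
    - {"linear":[-0.0122,-0.0536,0.0005],"roll":-0.406,"fingers":0}
    - {"linear":[-0.0207,-0.07,0.0005],"roll":-0.541,"fingers":0}
    - {"linear":[-0.0315,-0.085,0.0005],"roll":-0.677,"fingers":0}
    - {"linear":[-0.0315,-0.085,0.0005],"roll":-0.677,"fingers":0}
    - {"linear":[-0.0315,-0.085,0.0005],"roll":-0.677,"fingers":0}

```text
clock: 28.82
position: [448.5, 31.9, 59.5]
eef_rot: [-0.001, 0.134, 0.991, 0.001]
force: [-10.9, 9.2, 10.8]
opening: 12.2
finger_force: 61.0
```

```bash
python3 arc.py 168 3 136.5; python3 - <<'E'
from h import *
p=eyes.camera("top"); W=cloud(p); hsv=cv2.cvtColor(p["image"],cv2.COLOR_RGB2HSV); save(p,"top9.png")
yel=(hsv[...,0]>18)&(hsv[...,0]<32)&(hsv[...,1]>150)&(abs(W[...,2]-76)<6)&(np.hypot(W[...,0]-530,W[...,1]-7)<90); b=W[yel]; print(len(b), cv2.minAreaRect(b[:,:2].astype(np.float32)) if len(b)>5 else 0)
E
```

```text
P [448.5  31.9  59.5] arm heading 164.8 r 137.9 q7 0.32 F [-10.9   9.2  10.8] open 12.2
[-0.0014, -0.0026, -0.0] -0.019
[-0.0015, -0.0051, -0.0] -0.038
[-0.0017, -0.0077, -0.0] -0.056
126 ((541.4793090820312, 8.493265151977539), (13.413186073303223, 49.68041229248047), 75.27519226074219)
```

play_rows:
  motion:
    - {"linear":[0.0008,-0.002,-0.0005],"roll":-0.015,"fingers":0}
    - {"linear":[0.0008,-0.004,-0.0005],"roll":-0.03,"fingers":0}
    - {"linear":[0.0008,-0.006,-0.0005],"roll":-0.044,"fingers":0}
    - {"linear":[0.0008,-0.007,-0.0005],"roll":-0.044,"fingers":0}
    - {"linear":[0.0008,-0.007,-0.0005],"roll":-0.044,"fingers":0}

```text
clock: 29.5
position: [446.9, 25.6, 59.6]
eef_rot: [-0.001, 0.112, 0.994, 0.001]
force: [-6.7, 8.0, 0.0]
opening: 11.5
finger_force: 59.8
```

```bash
cat > chk.py <<'E'
from h import *
P,M,s=pose(); print(P.round(1),"Ftool",(M.T@s["force"]).round(1),"Fz",round(s["force"][2],1)); d=P[:2]-[581.6,-4.3]; print("heading",np.degrees(np.arctan2(d[1],d[0])).round(2),np.hypot(*d).round(1))
p=eyes.camera("top"); W=cloud(p); hsv=cv2.cvtColor(p["image"],cv2.COLOR_RGB2HSV)
yel=(hsv[...,0]>18)&(hsv[...,0]<32)&(hsv[...,1]>150)&(abs(W[...,2]-76)<6)&(np.hypot(W[...,0]-530,W[...,1]-7)<90); b=W[yel]; print(len(b), cv2.minAreaRect(b[:,:2].astype(np.float32)) if len(b)>5 else 0)
E
python3 chk.py
```

```text
[446.9  25.6  59.6] Ftool [ 8.3  6.4 -0. ] Fz 0.0
heading 167.49 137.9
132 ((540.6982421875, 6.903458118438721), (13.727922439575195, 51.37600326538086), 77.37734985351562)
```

play_rows:
  motion:
    - {"linear":[0.0005,-0.001,0],"roll":-0.005,"fingers":0}
    - {"linear":[0.0005,-0.002,0],"roll":-0.01,"fingers":0}
    - {"linear":[0.0005,-0.002,0],"roll":-0.01,"fingers":0}
    - {"linear":[0.0005,-0.002,0],"roll":-0.01,"fingers":0}

```text
clock: 30.05
position: [446.9, 25.2, 59.7]
eef_rot: [0.0, 0.106, 0.994, 0.002]
force: [-4.0, 11.8, -3.1]
opening: 11.6
finger_force: 59.5
```

```bash
python3 chk.py
```

```text
[446.9  25.2  59.7] Ftool [ 6.4 10.7  3.2] Fz -3.1
heading 167.65 137.9
134 ((540.0274658203125, 6.729000091552734), (13.330516815185547, 52.59161376953125), 77.66211700439453)
```

play_rows:
  motion:
    - {"linear":[0,-0.001,0],"roll":-0.004,"fingers":0}
    - {"linear":[0,-0.002,0],"roll":-0.004,"fingers":0}
    - {"linear":[0,-0.002,0],"roll":-0.004,"fingers":0}
    - {"linear":[0,-0.002,0],"roll":-0.004,"fingers":0}

```text
clock: 30.6
position: [446.9, 24.8, 59.7]
eef_rot: [0.0, 0.104, 0.995, 0.003]
force: [-4.7, 18.0, -5.8]
opening: 11.8
finger_force: 59.4
```

```bash
python3 chk.py; python3 - <<'E'
from h import *
p=eyes.camera("scene"); cv2.imwrite("pics/s9.png",cv2.resize(p["image"][150:270,230:390,::-1],(800,600),interpolation=cv2.INTER_CUBIC))
E
```

```text
[446.9  24.8  59.7] Ftool [ 8.3 16.6  5.9] Fz -5.8
heading 167.83 137.8
134 ((540.1694946289062, 6.11496639251709), (14.806087493896484, 52.087825775146484), 78.32438659667969)
```

View pics/s9.png

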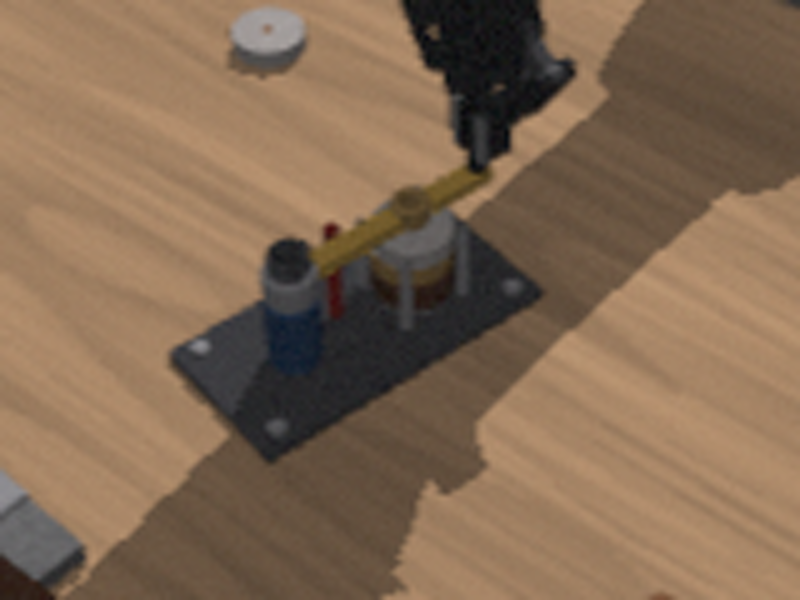

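The picture shows the bar against the red stop at (332,235), and the stack (brown, brass, white) under the bushing at (410,250). The tangential force is 16.6 N against a 6 N spring, so the bar is pressed against the stop. Handing in while holding.

```bash
python3 -c "
from h import *
print(workorder.close_job())"
```

```text
the job is handed in; nothing more can be done
None
```

The job is handed in at about 31 s: base disc, brass spacer and white top disc are stacked flat in the nest, and the gripper is holding the guide arm against its red stop.

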